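# Turn the fume extractor down to speed 2 and store it

### The job

Turn the fume extractor's speed selector down to speed 2, two clicks short of OFF (the red dot), by pushing its black pointer round with a fingertip; do not pinch the pointer, and never let it click over to OFF. Then press the green button fully down with a fingertip to store the speed, let it spring back and take your hand away. Leave the things standing around the control unit where they are.

Things in the scene. Friction and masses are not known exactly. Their poses are not given: they have to be found in the camera images.
- control_unit: Grey desktop control unit with a dark steel top panel, 166 (x) x 196 (y) x 52 mm high, fixed to the table. Origin: centre of its underside, on the table; x points away from the robot at yaw 0, y to the left, z up; it may be turned up to 0.35 rad about z. The panel is level, 52 mm above the table.
- dial_axis (a point): On the selector's vertical axis, at panel level; x 5, y -20, z 52 mm in the unit's frame. Round it a black collar (42 mm across, 7 mm high) and, 64 mm out, seven dots 30 degrees apart: red at OFF (toward the unit's +y), then clockwise six white ones growing from speed 1 to 6; speed 3 lies toward the unit's +x, speed 6 toward -y.
- pointer_tip (a point): Top of the outer end of the black pointer bar (white line on top), 56 mm from the axis, 29 mm above the panel; moves with the selector. The bar is 14 mm thick; its upright sides, to be pushed, reach from 7 to 27 mm above the panel and from 18 mm behind the axis to 54 mm before it; a 5 mm ridge tops it.
- speed_dial (a joint): Selector angle (rad), growing clockwise from above: 0 = OFF, a click every 0.524: speed 1 = 0.524, speed 2 = 1.047, ... speed 6 = 3.142; stops just past both ends. Starts at speed 4, 5 or 6. Sprung detents: about 2 N on the pointer 40 mm from the axis leaves a click; well past half way it jumps on to the next by itself and stays.
- store_button_top (a point): Centre of the top face of the round green push button (24 mm across) in its black housing, on the panel near its front left corner: in the unit's frame x = -50, y = +62 mm. Pressed straight down.
- store_button (a joint): Travel of the green button (m): 0 = up, 0.006 = fully down; sprung, 4 N at the bottom, comes up by itself.
- solder_spool: Blue spool of solder, 61 mm across, 42 mm high, loose, standing to the left of the unit. Origin: centre of its underside.
- tip_tin: Small round silver tin, 53 mm across, 20 mm high, loose, to the right of the unit. Origin: centre of its underside.
- wood_block: Pine block, 84 x 94 x 30 mm, loose, farther to the left of the unit. Origin: centre of its underside.
Things that resemble listed ones, but are neither listed nor needed, are in the scene too. Several things look just like the solder_spool: the one meant starts farthest to the robot's right.

How it is judged (in metres and radians):
On the way, in this order (a step that is already met when the one before it is completed fails the run):
1. the selector rests at speed 2 (value of joint speed_dial between 0.917 and 1.177 rad and velocity of joint speed_dial between -0.1 and 0.1 rad/s), for 0.3 s.
2. with the selector at speed 2, the green button is pressed down (at least 4.5 of its 6 mm) (value of joint speed_dial between 0.917 and 1.177 rad and value of joint store_button above 0.0045 m), for 0.05 s.
At the end, for the whole second after the job is handed in: The selector rests in the click of speed 2 (within 0.13 rad of 1.047 rad), the green button is up again, and spool, tin and block are within 20 mm of where they stood, at rest (value of joint speed_dial between 0.917 and 1.177 rad and value of joint store_button below 0.0015 m and distance of each of solder_spool, tip_tin, wood_block from where it was at the start of the episode below 0.02 m and linear speed of each of solder_spool, tip_tin, wood_block below 0.02 m/s); the robot touches nothing.
It fails at once if the selector is turned past half way from speed 1 to OFF (value of joint speed_dial below 0.262 rad).
It fails at once if the pointer is pinched: fingers press on both of its side faces at once (over 1.5 N each) (contact force between the fingers and dial_flank_cw above 1.5 N and contact force between the fingers and dial_flank_ccw above 1.5 N).
It fails at once if the solder spool is moved by more than 20 mm or lifted (distance of solder_spool from where it was at the start of the episode above 0.02 m).
It fails at once if the tin is moved by more than 20 mm or lifted (distance of tip_tin from where it was at the start of the episode above 0.02 m).
It fails at once if the wood block is moved by more than 20 mm or lifted (distance of wood_block from where it was at the start of the episode above 0.02 m).
It also fails if it takes over 58 s, if anything falls off the work surface, if the arm or the gripper's body presses on something with over 40 N, if the wrist force passes 120 N, or if a joint passes its speed limit or range.

### The arm

A 7-joint arm with a two-finger parallel gripper is mounted at the origin on the work surface; the furniture and walls round the work are solid. World frame = base frame: x ahead of the robot, y to its left, z up, the work surface at z = 0. Lengths are in m, angles in degrees, forces in N, time in s.
With the tool pointing down it reaches from about 0.425 to 0.875 m from the base axis. Payload 4.7 kg.
Tool frame: the origin (TCP) lies midway between the tips of the shut fingers; the grasp point (between the pads) lies 19 mm behind it; z points along the fingers, y is the line along which they close (so a half turn about z gives the same grasp; the last joint's range is limited). The gripper opens to 87 mm and grips with 3 to 60 N. Pads are 19 mm wide; open, the fingers measure 117 mm over their backs; the gripper's body (75 mm by 190 mm) begins 51 mm behind the grasp point.
Start: joints at [70.136, 18.392, -4.016, 83.108, 1.295, 78.541, -3.26], TCP at [0.229, -0.608, 0.223] pointing down, gripper open.
Joint ranges: [-163.93, 163.93], [-17.29, 119.83], [-79.2, 71.16], [3.27, 140.29], [-89.18, 269.18], [5.43, 117.66], [-154.24, 154.24]. Speed limits (degrees/s): [147.25, 147.25, 180, 180, 180, 180, 180].

### API

Orientations are given as [roll, pitch, yaw] about the fixed x, y, z axes, in that order (R = Rz(yaw) Ry(pitch) Rx(roll)).
In Python, from cell import env, viewer, boxes_of, masks_of gives the robot as it stands. The module is installed in compiled form; this text tells all that it offers.
- The arm moves only by the tool apply_moves, never from a script. Its argument "moves" is a list of rows, each a list of 7 numbers: the shift along the tool's x, y, z scaled (see below), then the turn, a rotation vector about the tool's x, y, z scaled (see below), then the opening, from 0 (shut) to 1 (fully open). A call has 1 to 20 rows; each row is the pose to reach, as a shift and turn from the pose commanded when the call began, along the tool's axes at that moment; what a row does not reach only later rows make up. The controller multiplies each number of a shift by 0.2 m and each number of a turn by 1.5 rad. A row lasts 1/10 s, in which the tool goes at most 50 mm and 8.59 degrees, less where a joint would pass 70% of its speed; a pose out of reach is approached as far as the arm can. A call with a number of a shift or a turn outside -1 to 1 is refused whole. A call with a gripper value outside its range is refused whole. The fingers move at their own pace and stop on an object; "grip_force" is the grip in N (left out, the last holds). Time passes only in rows, so rows that repeat a pose let the fingers close. It gives the time, the measured TCP pose, the force, the opening and the grip force at its end, in the units of the state.
- env.get_obs(): the state, without advancing time (a new reading comes with each control period).
- viewer.read_camera(name): name is "scene" or "top" or "wrist"; returns the picture (384x512x3 uint8, red, green, blue); there is no depth.
- viewer.get_calibration(name): a dict with "fov_y" (degrees; the focal length in pixels is half the picture's height over the tangent of half this angle, whatever the lens; pixels are square), "cx", "cy" (the principal point, pixels), "position" and "orientation" of the camera in the world. Camera axes: x right, y up, looking along -z (the intrinsics and any distortion apply to the point x, -y, -z); pixel columns grow to the right and rows downward; lengths in m; the calibration is good to about 2 mm. The wrist camera is an equidistant fisheye: a pixel r from the principal point sees the ray r / f radians off the axis. A picture is of the moment at which its call begins: read the wrist's pose just before it. get_calibration takes no time and is no camera call; for the wrist camera it gives the pose at the moment of the call.
- env.sign_off(): hands the job in; it is judged then, once.
Trained networks look in the newest picture that a camera, given by its name, has taken for a name from the list of things; names that differ only in an ending like _2 or _b are one class to them, and where a whole thing is asked for, a point or a joint stands for the part that bears it (a point fixed in the world has none). Each returns a list of dicts, best first, with "conf" (0 to 1); they miss things now and then, are a little off and sometimes report something else, mostly with a low value. They report only what shows in the picture. A call takes as long as a camera call. They do not tell look-alikes from the thing itself.
- boxes_of(camera, target): "location" ([column, row] in pixels, amid what is visible of it).
- masks_of(camera, target): "pixels" (384x512 bool, what is visible of it) and "location" ([column, row] in pixels, amid what is visible of it).
The state is a dict: "time_s": time; "qpos": joint angles; "joint_velocities": joint speeds; "effort": joint torques, N m; "tool_pos": TCP position; "tool_rot": TCP orientation; "force": force on the tool from outside, world axes, zero at the start; "wrist_torque": the same for the moment, N m; "grip_width": finger opening in m; "grasp_force": force on a finger pad.
Only numpy, scipy, OpenCV 4.12 (cv2) and the standard library are available. Lean on these libraries where they do the work, as an engineer would, in place of code of your own. Each camera call takes 0.05 s, during which the arm holds its last target. There are 200 camera calls.

## Working session

There is one attempt and no reset: what is moved stays moved. The work goes in short steps, Python scripts to look and compute and a tool call to move; the robot and the scene stay as the last step left them, time stands still between calls to the robot, and variables do not carry over. Pictures are saved under pics/ and viewed, at most 10 in all, crops included, and the job is handed in when it is done.

Besides the shell and the picture viewer there is one more tool, called after ">>>" in YAML: its name, and indented under it one key for each argument. apply_moves: Moves the arm, as the interface text tells. Shifts and turns lie within -1 to 1; 1 stands for 0.2 m of shift or 1.5 rad of turn. Its arguments: {"type":"object","properties":{"moves":{"type":"array","items":{"type":"array","items":{"type":"number","minimum":-1,"maximum":1}}},"grip_force":{"type":"number"}},"required":["moves"]}

```bash
mkdir -p pics
cat > h.py <<'E'
import numpy as np, cv2
from scipy.spatial.transform import Rotation as R
from cell import env, viewer, boxes_of, masks_of
def rot(o):
    o=np.array(o,float)
    if o.shape==(3,3): return o
    if o.size==4: raise Exception('quat')
    return R.from_euler('xyz',o,degrees=True).as_matrix()
def px2z(cam,px,z,c=None):
    c=c or viewer.get_calibration(cam); f=192/np.tan(np.radians(c['fov_y']/2))
    u=(px[0]-c['cx'])/f; v=(px[1]-c['cy'])/f
    if cam=='wrist':
        r=np.hypot(u,v); s=np.sin(r)/max(r,1e-9); d=np.array([u*s,-v*s,-np.cos(r)])
    else: d=np.array([u,-v,-1])
    d=rot(c['orientation'])@d; p=np.array(c['position'])
    return p+d*(z-p[2])/d[2]
def w2px(cam,P,c=None):
    c=c or viewer.get_calibration(cam); f=192/np.tan(np.radians(c['fov_y']/2))
    q=rot(c['orientation']).T@(np.array(P)-c['position']); x,y,z=q[0],-q[1],-q[2]
    if cam=='wrist':
        h=np.hypot(x,y); r=np.arctan2(h,z); return np.array([c['cx']+f*r*x/h,c['cy']+f*r*y/h])
    return np.array([c['cx']+f*x/z,c['cy']+f*y/z])
E
python3 - <<'E'
from h import *
for n in('top','scene','wrist'):
    print(n,viewer.get_calibration(n))
a=viewer.read_camera('top')
cv2.imwrite('pics/top.png',cv2.resize(a[:,:,::-1],(800,600)))
for t in('control_unit','pointer_tip','store_button_top','solder_spool','tip_tin','wood_block'):
    z={'control_unit':.052,'pointer_tip':.081,'store_button_top':.07,'solder_spool':.042,'tip_tin':.02,'wood_block':.03}[t]
    for b in boxes_of('top',t): print(t,np.round(b['conf'],2),np.round(b['location'],1),np.round(px2z('top',b['location'],z),3))
b=viewer.read_camera('scene')
cv2.imwrite('pics/scene.png',cv2.resize(b[:,:,::-1],(800,600)))
print(env.get_obs())
E
```

```text
top {'fov_y': 47.354954950701654, 'cx': 252.42303166685923, 'cy': 180.56590070660064, 'position': array([ 0.38742582, -0.00864531,  1.20160705]), 'orientation': array([  8.14173444,   0.57037297, -90.40043914])}
scene {'fov_y': 48.91992124746789, 'cx': 258.02602674135295, 'cy': 184.72485339771399, 'position': array([-0.1410327 ,  0.69778271,  0.6888188 ]), 'orientation': array([  57.32528691,   -0.55121064, -136.17772505])}
wrist {'fov_y': 65.70646984690485, 'cx': 255.78685050066596, 'cy': 192.61018466853122, 'position': array([ 0.29667058, -0.58237906,  0.38373495]), 'orientation': array([-1.55241768e+01,  6.54655423e-02, -6.93238137e+01])}
control_unit 0.62 [295.9 191.3] [ 0.522 -0.113  0.052]
pointer_tip 0.85 [303.1 186.5] [ 0.531 -0.129  0.081]
solder_spool 0.91 [156. 214.] [0.466 0.258 0.042]
solder_spool 0.88 [189.7 169.3] [0.585 0.17  0.042]
tip_tin 0.59 [355.3 182.6] [ 0.549 -0.278  0.02 ]
wood_block 0.57 [144.8 172.4] [0.58  0.294 0.03 ]
wood_block 0.35 [356.  187.1] [ 0.535 -0.277  0.03 ]
wood_block 0.27 [277.  217.3] [ 0.456 -0.063  0.03 ]
{'time_s': 0.4, 'qpos': array([70.13592647, 18.39978287, -4.01660343, 83.11775187,  1.29617876,
       78.53880584, -3.26218669]), 'joint_velocities': array([-0.04218866,  0.00446601,  0.00061245, -0.07897298, -0.08440205,
       -0.02072265,  0.0481151 ]), 'effort': array([-1.55844788e-05, -4.90453434e+01, -4.02274998e-01, -3.12289345e+01,
       -6.37082686e-02,  3.63543921e-02,  6.37234871e-05]), 'tool_pos': array([ 0.2294114 , -0.60811304,  0.22240795]), 'tool_rot': array([-1.79988874e+02,  4.02911919e-03,  2.06716214e+01]), 'force': array([ 0.05672771, -0.44143043,  0.45494994]), 'wrist_torque': array([0.02435305, 0.01618547, 0.02582248]), 'grasp_force': 0.0, 'grip_width': 0.08700087459855906}
```

View pics/top.png

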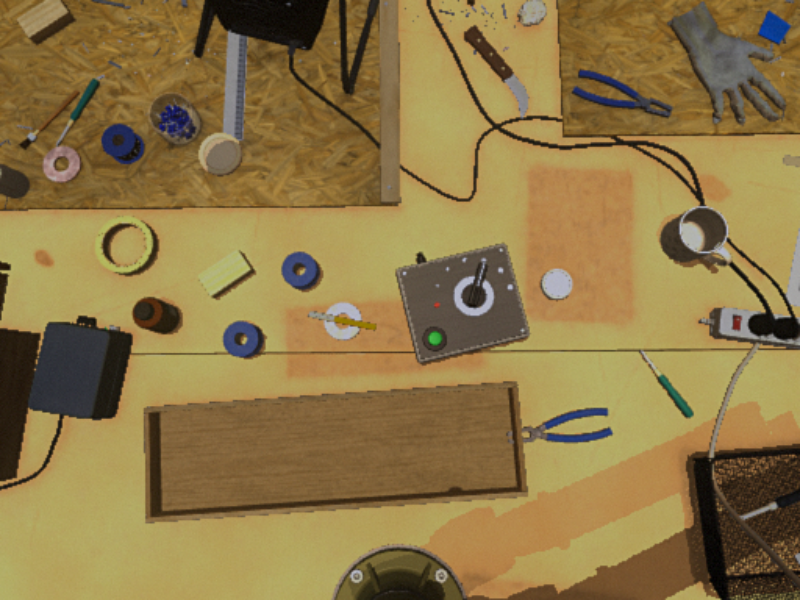

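View pics/scene.png

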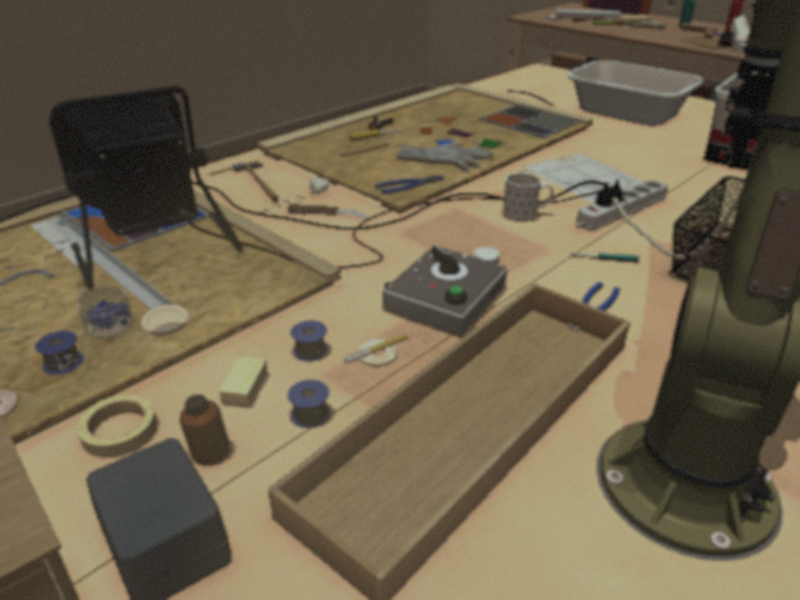

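Top view (800x600): unit at (462,303) turned about +13°, green button (434,338), red dot (436,305), pointer from (474,296) to (483,263), so about speed 4. Two spool look-alikes stand left, at (300,270) and (242,339), plus a third on the board at (122,143). The one at (300,270) is farthest right (y≈0.17), so it is the one to avoid; I don't need to reach for it.

```bash
cat > fit.py <<'E'
from h import *
from scipy.optimize import least_squares
def blobs(a,cam,c):
    hsv=cv2.cvtColor(a,cv2.COLOR_RGB2HSV); out={}
    for n,lo,hi in(('green',(45,120,60),(80,255,255)),('red',(0,150,90),(8,255,255))):
        m=cv2.inRange(hsv,lo,hi)
        if n=='red': m|=cv2.inRange(hsv,(174,150,90),(180,255,255))
        k,_,st,ce=cv2.connectedComponentsWithStats(m)
        out[n]=[(st[i,4],np.round(ce[i],1),np.round(px2z(cam,ce[i],.065 if n=='green' else .052,c),4)) for i in range(1,k) if st[i,4]>=3]
    return out
E
python3 - <<'E'
from fit import *
a=cv2.cvtColor(cv2.resize(cv2.imread('pics/top.png'),(512,384),interpolation=cv2.INTER_AREA),cv2.COLOR_BGR2RGB)
c=viewer.get_calibration('top')
for n,l in blobs(a,'top',c).items():
    for x in l:
        if abs(x[2][0]-.5)<.12 and abs(x[2][1]+.1)<.12: print(n,x)
P=[px2z('top',np.array(p)*.64,.052,c)[:2] for p in((418,361),(528,335),(503,245),(398,270))]
print(np.round(P,3),np.mean(P,0)); e=P[3]-P[0]+P[2]-P[1]; print(np.degrees(np.arctan2(e[1],e[0])),np.linalg.norm(e)/2)
print(px2z('top',np.array((474,296))*.64,.075,c),px2z('top',np.array((483,263))*.64,.081,c))
E
```

```text
green (np.int32(69), array([278., 216.]), array([ 0.4568, -0.0641,  0.065 ]))
red (np.int32(9), array([279., 195.]), array([ 0.5129, -0.0682,  0.052 ]))
[[ 0.419 -0.037]
 [ 0.461 -0.222]
 [ 0.614 -0.184]
 [ 0.573 -0.005]] [ 0.51663239 -0.11181789]
12.715834589064777 0.15788255448406047
[ 0.52436944 -0.13026197  0.075     ] [ 0.57865986 -0.1458229   0.081     ]
```

>>> apply_moves:
  moves:
    - [0.2,-0.147,0,0,0,0,0]
    - [0.4,-0.294,0,0,0,0,0]
    - [0.6,-0.441,0,0,0,0,0]
    - [0.8,-0.588,0,0,0,0,0]
    - [1,-0.735,0,0,0,0,0]
    - [1,-0.735,0,0,0,0,0]

```text
time_s: 1.0
tool_pos: [0.3705, -0.3927, 0.2233]
tool_rot: [-179.9, -0.2, 21.4]
force: [-0.4, -0.2, 0.5]
grip_width: 0.0469
grasp_force: 0.0
```

>>> apply_moves:
  moves:
    - [0.2,-0.147,0,0,0,0,0]
    - [0.4,-0.294,0,0,0,0,0]
    - [0.6,-0.441,0,0,0,0,0]
    - [0.8,-0.588,0,0,0,0,0]
    - [1,-0.735,0,0,0,0,0]
    - [1,-0.735,0,0,0,0,0]

```text
time_s: 1.6
tool_pos: [0.5038, -0.1834, 0.2232]
tool_rot: [-179.9, -0.2, 21.4]
force: [-0.3, -0.2, -0.5]
grip_width: 0.003
grasp_force: 0.0
```

>>> apply_moves:
  moves:
    - [0.1,0,0,0,0,-0.08,0]
    - [0.2,0,0.1,0,0,-0.16,0]
    - [0.3,0,0.2,0,0,-0.25,0]
    - [0.3,0,0.3,0,0,-0.35,0]
    - [0.3,0,0.3,0,0,-0.44,0]
    - [0.3,0,0.3,0,0,-0.53,0]
    - [0.3,0,0.3,0,0,-0.615,0]
    - [0.3,0,0.3,0,0,-0.615,0]
    - [0.3,0,0.3,0,0,-0.615,0]

```text
time_s: 2.5
tool_pos: [0.556, -0.1712, 0.1626]
tool_rot: [180.0, 0.0, 73.3]
force: [0.0, 0.1, 0.3]
grip_width: 0.0006
grasp_force: 0.0
```

Run:
```python
from fit import *
c=viewer.get_calibration('wrist'); a=viewer.read_camera('wrist')
o=env.get_obs(); print(o['time_s'],o['tool_pos'],o['tool_rot'],o['force'],o['grip_width'],o['qpos'])
for n,l in blobs(a,'wrist',c).items():
    for x in l: print(n,x)
for t,z in(('control_unit',.052),('pointer_tip',.081),('store_button_top',.065)):
    for b in boxes_of('wrist',t)[:2]: print(t,b['conf'],b['location'],px2z('wrist',b['location'],z,c))
cv2.imwrite('pics/w1.png',cv2.resize(a[:,:,::-1],(800,600)))
```

```text
2.55 [ 0.55598093 -0.17106909  0.16258732] [1.79993506e+02 8.66859240e-03 7.33600907e+01] [-0.53552951 -0.08344077  0.1587169 ] 0.0006095168207247147 [ 41.73976535  14.76622621 -31.66214647  96.78584023   8.15684568
  70.74572523  -8.41452285]
green (np.int32(470), array([117.2, 115.4]), array([ 0.4531, -0.0623,  0.065 ]))
red (np.int32(59), array([181. ,  98.8]), array([ 0.5139, -0.0683,  0.052 ]))
control_unit 0.84 [210.4, 133.8] [ 0.53025341 -0.10831797  0.052     ]
pointer_tip 0.87 [223.2, 160.9] [ 0.53837426 -0.13241091  0.081     ]
store_button_top 0.7 [120.2, 113.2] [ 0.45676199 -0.061548    0.065     ]
```

View pics/w1.png

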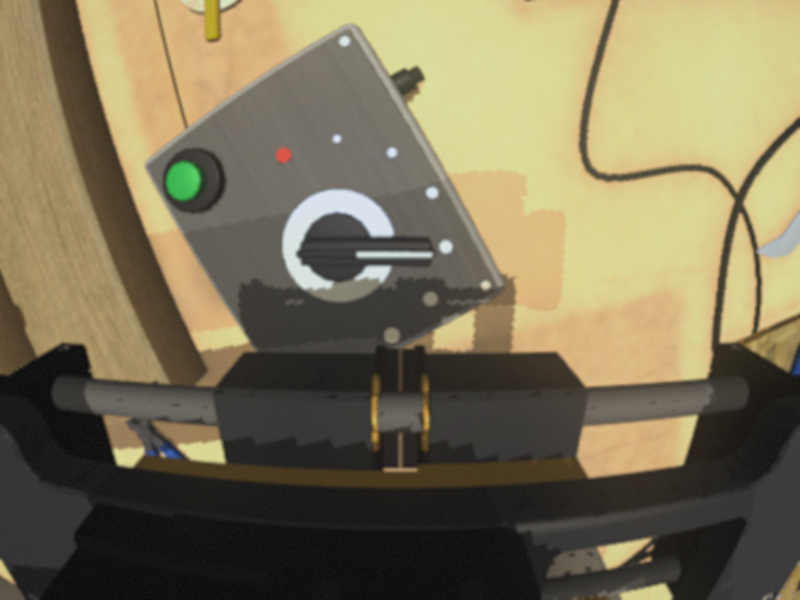

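The wrist view shows the pointer lying on the fourth white dot (446,246), so speed 4. Red dot is at (284,155), green button at (185,181), and the shut fingertips are near (400,350), clear of the pointer.

Run:
```python
from fit import *
c=viewer.get_calibration('wrist'); t=viewer.get_calibration('top')
D=np.array([px2z('wrist',np.array(p)*.64,.052,c)[:2] for p in((284,155),(337,139),(392,152),(432,192),(446,246),(430,298),(391,335))])
# joint fit: axis, yaw
f=lambda v:(D-v[:2]-.064*np.array([[np.cos(v[2]+np.pi/2-i*np.pi/6),np.sin(v[2]+np.pi/2-i*np.pi/6)] for i in range(7)])).ravel()
r=least_squares(f,[.526,-.13,.23]); x,y,w=r.x; print('axis',r.x,np.degrees(w),'res',abs(r.fun).max())
Rz=np.array([[np.cos(w),-np.sin(w)],[np.sin(w),np.cos(w)]])
print('button pred',np.array([x,y])+Rz@[-.055,.082])
for z in(.06,.065,.07,.075,.08): print(z,px2z('wrist',(117.2,115.4),z,c)[:2],px2z('top',(278,216),z,t)[:2])
print('line outer',px2z('wrist',np.array((434,254))*.64,.081,c),'inner',px2z('wrist',np.array((357,254))*.64,.081,c))
```

```text
axis [ 0.52874214 -0.13083777  0.23017571] 13.188096512983009 res 0.0005285009157970366
button pred [ 0.45648451 -0.06354859]
0.06 [ 0.45054427 -0.06146161] [ 0.45712628 -0.06433078]
0.065 [ 0.45291369 -0.06221254] [ 0.45682101 -0.06408688]
0.07 [ 0.45528311 -0.06296347] [ 0.45651574 -0.06384299]
0.075 [ 0.45765253 -0.06371441] [ 0.45621046 -0.0635991 ]
0.08 [ 0.46002195 -0.06446534] [ 0.45590519 -0.06335521]
line outer [ 0.58151067 -0.14644507  0.081     ] inner [ 0.54217401 -0.13474038  0.081     ]
```

>>> apply_moves:
  moves:
    - [0,0,0.15,0,0,0,0]
    - [0,0,0.3,0,0,0,0]
    - [0,0,0.42,0,0,0,0]
    - [0,0,0.493,0,0,0,0]
    - [0,0,0.493,0,0,0,0]
    - [0,0,0.493,0,0,0,0]

```text
time_s: 3.3
tool_pos: [0.5566, -0.1708, 0.0647]
tool_rot: [179.9, -0.0, 73.5]
force: [-0.5, -0.9, -0.2]
grip_width: 0.0007
grasp_force: 0.0
```

>>> apply_moves:
  moves:
    - [0.04,0,0,0,0,0,0]
    - [0.07,0.001,0,0,0,0,0]
    - [0.084,0.006,0,0,0,-0.046,0]
    - [0.098,0.011,0,0,0,-0.093,0]
    - [0.112,0.014,0,0,0,-0.14,0]
    - [0.126,0.017,0,0,0,-0.186,0]
    - [0.14,0.018,0,0,0,-0.232,0]
    - [0.155,0.019,0,0,0,-0.279,0]
    - [0.155,0.019,0,0,0,-0.279,0]
    - [0.155,0.019,0,0,0,-0.279,0]

```text
time_s: 4.3
tool_pos: [0.569, -0.1417, 0.0645]
tool_rot: [179.9, 0.0, 97.4]
force: [-0.7, 0.1, 0.4]
grip_width: 0.0005
grasp_force: 0.0
```

Run:
```python
from fit import *
a=viewer.read_camera('wrist')
o=env.get_obs(); print(o['time_s'],o['tool_pos'],o['tool_rot'],o['force'])
cv2.imwrite('pics/w2.png',cv2.resize(a[:,:,::-1],(800,600)))
```

```text
4.35 [ 0.56879337 -0.14193705  0.06441415] [1.79961906e+02 2.84494574e-02 9.74371455e+01] [-0.53447121 -0.00169898 -0.21623534]
```

View pics/w2.png

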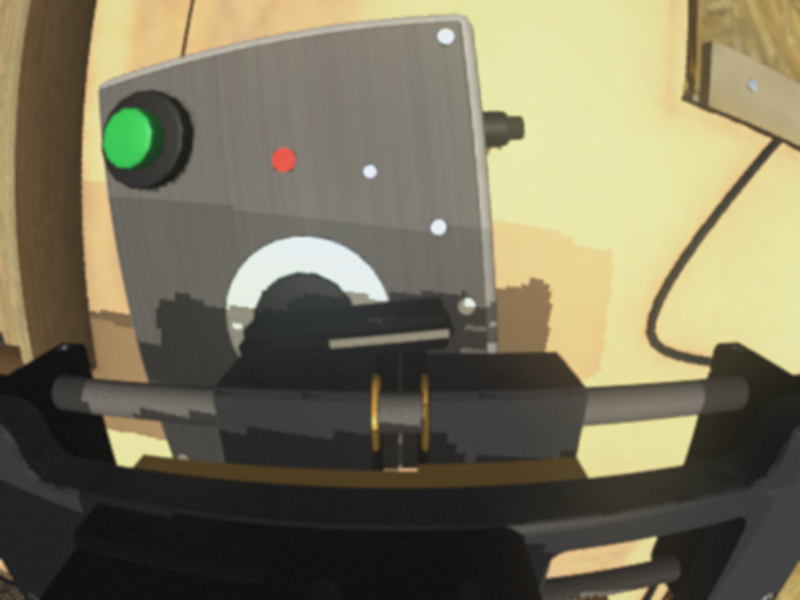

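The pointer has clicked to speed 3, on the dot at (468,306). I'll push on to about 6° short of speed 2; it should jump the rest by itself.

>>> apply_moves:
  moves:
    - [0.013,0.005,0,0,0,-0.046,0]
    - [0.027,0.01,0,0,0,-0.093,0]
    - [0.041,0.013,0,0,0,-0.14,0]
    - [0.055,0.015,0,0,0,-0.186,0]
    - [0.07,0.016,0,0,0,-0.232,0]
    - [0.084,0.017,0,0,0,-0.279,0]
    - [0.092,0.017,0,0,0,-0.302,0]
    - [0.099,0.016,0,0,0,-0.326,0]
    - [0.099,0.016,0,0,0,-0.326,0]
    - [0.099,0.016,0,0,0,-0.326,0]

```text
time_s: 5.35
tool_pos: [0.5691, -0.1221, 0.064]
tool_rot: [-180.0, 0.0, 125.4]
force: [-0.4, -0.2, -0.4]
grip_width: 0.0006
grasp_force: 0.0
```

Run:
```python
from fit import *
a=viewer.read_camera('wrist')
o=env.get_obs(); print(o['time_s'],o['tool_pos'],o['tool_rot'],o['force'])
cv2.imwrite('pics/w3.png',cv2.resize(a[:,:,::-1],(800,600)))
```

```text
5.4 [ 0.56906957 -0.12220147  0.06398552] [-1.79992507e+02  1.27522517e-02  1.25446939e+02] [ 0.53918266  0.33877148 -0.75184488]
```

View pics/w3.png

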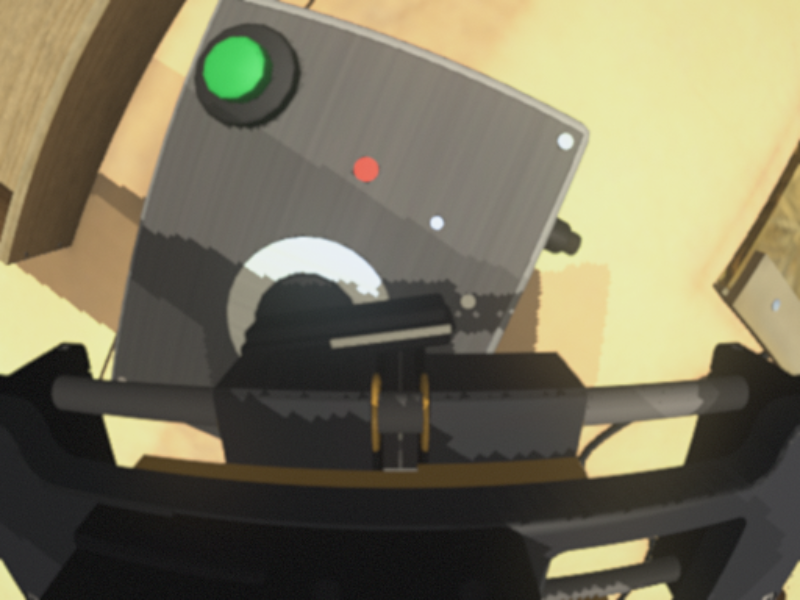

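The pointer now lies on the dot at (468,300). Only speed 1 (437,222) and red OFF (366,169) are beyond it, so it is at speed 2, and no force is acting on the finger. Next I back off, lift and go over the button.

>>> apply_moves:
  moves:
    - [-0.075,0,0,0,0,0,0]
    - [-0.075,0,0,0,0,0,0]
    - [-0.075,0,-0.175,0,0,0,0]
    - [-0.075,0,-0.35,0,0,0,0]
    - [-0.075,0,-0.35,0,0,0,0]
    - [0.1,-0.05,-0.35,0,0,0,0]
    - [0.3,-0.15,-0.35,0,0,0,0]
    - [0.5,-0.25,-0.35,0,0,0,0]
    - [0.564,-0.289,-0.35,0,0,0,0]
    - [0.564,-0.289,-0.35,0,0,0,0]
    - [0.564,-0.289,-0.22,0,0,0,0]
    - [0.564,-0.289,-0.1,0,0,0,0]
    - [0.564,-0.289,-0.1,0,0,0,0]
    - [0.564,-0.289,-0.1,0,0,0,0]

```text
time_s: 6.8
tool_pos: [0.4571, -0.0639, 0.084]
tool_rot: [180.0, -0.1, 125.5]
force: [-0.4, -0.8, 0.0]
grip_width: 0.0006
grasp_force: 0.0
```

Run:
```python
from fit import *
a=viewer.read_camera('scene'); w=viewer.read_camera('wrist')
o=env.get_obs(); print(o['time_s'],o['tool_pos'],o['tool_rot'],o['force'],o['qpos'])
p=w2px('scene',(.48,-.1,.06)).astype(int); print(p)
s=cv2.resize(a[p[1]-60:p[1]+60,p[0]-70:p[0]+70,::-1],(560,480)); w=cv2.resize(w[:,:,::-1],(0,0),fx=.47,fy=.47)
cv2.imwrite('pics/c.png',cv2.copyMakeBorder(s,0,0,0,240,0)); b=cv2.imread('pics/c.png'); b[:w.shape[0],560:560+240]=w[:,:240]; cv2.imwrite('pics/c.png',b)
```

```text
6.9 [ 0.45788432 -0.06402057  0.08500142] [1.79906831e+02 5.75294064e-02 1.25505956e+02] [-0.13089429 -0.94215962 -0.0753921 ] [ 49.71884241   5.31955504 -46.27413467 116.95439794   4.45110346
  59.33030878  36.80768915]
[292 180]
```

View pics/c.png

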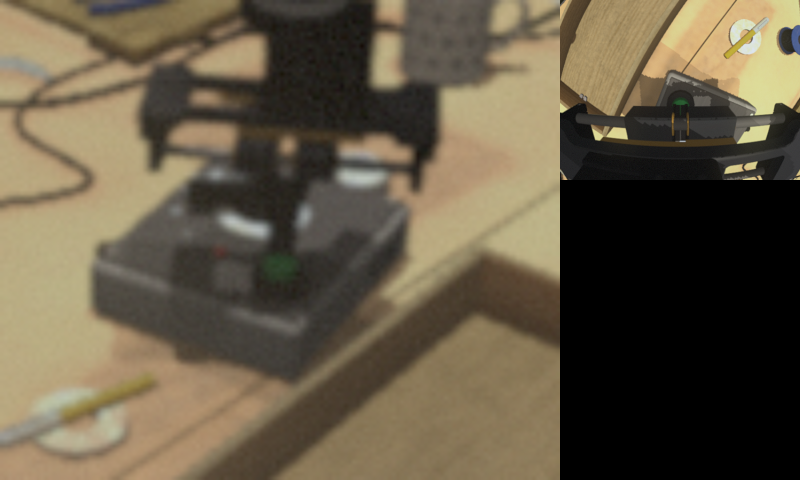

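The crop shows the shut fingertips just above the green button (280,265), well clear of the pointer. I press in small steps and watch the force.

>>> apply_moves:
  moves:
    - [0,0,0.03,0,0,0,0]
    - [0,0,0.06,0,0,0,0]
    - [0,0,0.06,0,0,0,0]

```text
time_s: 7.2
tool_pos: [0.4569, -0.064, 0.0718]
tool_rot: [180.0, 0.0, 125.5]
force: [0.9, -0.7, 2.6]
grip_width: 0.0002
grasp_force: 1.1
```

>>> apply_moves:
  moves:
    - [0,0,0.01,0,0,0,0]
    - [0,0,0.02,0,0,0,0]
    - [0,0,0.02,0,0,0,0]

```text
time_s: 7.5
tool_pos: [0.4569, -0.064, 0.0684]
tool_rot: [180.0, 0.1, 125.5]
force: [-0.5, -1.6, 4.9]
grip_width: 0.0008
grasp_force: 2.4
```

>>> apply_moves:
  moves:
    - [0,0,0.008,0,0,0,0]
    - [0,0,0.015,0,0,0,0]
    - [0,0,0.015,0,0,0,0]

```text
time_s: 7.8
tool_pos: [0.457, -0.0641, 0.0679]
tool_rot: [-179.9, 0.1, 125.5]
force: [-9.6, 0.7, 27.6]
grip_width: 0.0003
grasp_force: 14.2
```

Force rises gently to about 4.5 N and then hits a hard stop at z≈0.068. I'll raise in steps to see where contact ends, which confirms the full 6 mm stroke.

>>> apply_moves:
  moves:
    - [0,0,-0.02,0,0,0,0]
    - [0,0,-0.025,0,0,0,0]
    - [0,0,-0.025,0,0,0,0]

```text
time_s: 8.1
tool_pos: [0.457, -0.064, 0.0702]
tool_rot: [180.0, 0.1, 125.5]
force: [1.8, -0.8, 2.7]
grip_width: 0.0006
grasp_force: 1.5
```

>>> apply_moves:
  moves:
    - [0,0,-0.008,0,0,0,0]
    - [0,0,-0.008,0,0,0,0]

```text
time_s: 8.3
tool_pos: [0.4568, -0.0639, 0.0716]
tool_rot: [180.0, 0.0, 125.5]
force: [1.0, -0.3, 1.3]
grip_width: 0.0001
grasp_force: 1.2
```

>>> apply_moves:
  moves:
    - [0,0,-0.008,0,0,0,0]
    - [0,0,-0.008,0,0,0,0]

```text
time_s: 8.5
tool_pos: [0.4563, -0.0637, 0.0731]
tool_rot: [-180.0, -0.0, 125.5]
force: [1.7, 0.1, 1.3]
grip_width: 0.0006
grasp_force: 0.8
```

>>> apply_moves:
  moves:
    - [0,0,-0.008,0,0,0,0]
    - [0,0,-0.008,0,0,0,0]

```text
time_s: 8.7
tool_pos: [0.4558, -0.0635, 0.0745]
tool_rot: [-180.0, -0.1, 125.5]
force: [-0.3, 0.8, 0.7]
grip_width: 0.0007
grasp_force: 0.5
```

Contact persists up to at least z=0.0745, so the stroke was the full 6 mm. Now I withdraw and verify.

>>> apply_moves:
  moves:
    - [0,0,-0.1,0,0,0,0]
    - [0,0,-0.3,0,0,0,0]
    - [0,0,-0.5,0,0,0,0]
    - [0,0,-0.7,0,0,0,0]
    - [-0.2,0.2,-0.7,0,0,0,0]
    - [-0.4,0.4,-0.7,0,0,0,0]
    - [-0.6,0.4,-0.7,0,0,0,0]
    - [-0.6,0.4,-0.7,0,0,0,0]
    - [-0.6,0.4,-0.7,0,0,0,0]

```text
time_s: 9.6
tool_pos: [0.5907, -0.1154, 0.2126]
tool_rot: [-179.9, -0.3, 125.4]
force: [0.4, 0.2, 0.4]
grip_width: 0.0003
grasp_force: 0.0
```

Run:
```python
from fit import *
a=viewer.read_camera('wrist'); t=viewer.read_camera('top')
o=env.get_obs(); print(o['time_s'],o['tool_pos'],o['force'])
for n,z in(('solder_spool',.042),('tip_tin',.02),('wood_block',.03)):
    for b in boxes_of('top',n)[:3]: print(n,b['conf'],np.round(px2z('top',b['location'],z),3))
cv2.imwrite('pics/w4.png',cv2.resize(a[:,:,::-1],(800,600)))
```

```text
9.7 [ 0.59035458 -0.11364507  0.21428192] [0.30482643 0.16472587 0.17829001]
solder_spool 0.67 [0.581 0.165 0.042]
solder_spool 0.63 [0.461 0.265 0.042]
wood_block 0.57 [0.586 0.295 0.03 ]
```

View pics/w4.png

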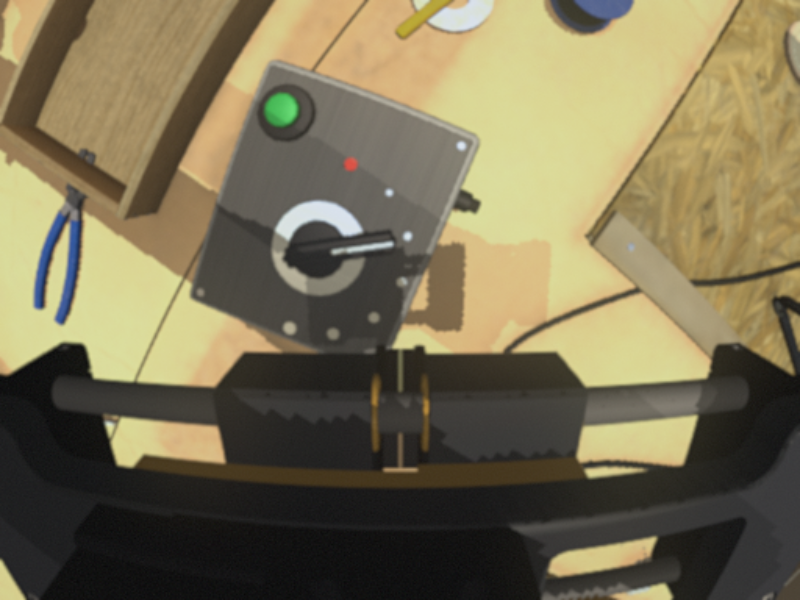

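The wrist view shows the pointer on the second white dot (407,236), with speed 1 (389,192) and red OFF (350,164) beyond it. The button (282,109) is up, the hand is clear, and spool and block stand where they were. The tin isn't in view, but nothing came near it.

```bash
python3 -c "
from cell import env
print(env.sign_off())"
```

```text
the job is handed in; nothing more can be done
None
```

The job is handed in: the selector is at speed 2, the green button was pressed to its stop and came back up, and the hand is clear; spool and block did not move beyond measurement error, and the tin was out of view in the last pictures but never approached.

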